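# Eject a test cartridge and trap it on the ramp

### The job

The used test cartridge in the bench analyser has to be looked at once more, so it must not drop into the waste tray: press the eject key down with one fingertip and, as the cartridge springs out of its slot, trap it with the other finger on the steel exit ramp. Finish while still holding: one finger keeping the key down, the other stopping the cartridge so that it lies still and flat on the ramp, without pinching or lifting it. Leave the spare cartridge, the dropper bottle and the two tube caps beside the analyser where they are.

Things in the scene. Friction and masses are not known exactly. Their poses are not given: they have to be found in the camera images.
- analyser: White benchtop analyser with a dark screen on its 140 mm high housing, 180 mm wide, fast on the bench. Origin: on the bench right under the ramp's origin; x points level to its back, y to the left seen from its front, z up. The housing's upright front wall is at x = +63 mm. Before it, flat white shoulders 71 mm high flank the ramp; at x = -53 to -158 mm is the open grey waste tray.
- ramp: Polished slippery steel exit ramp, a straight chute falling at 18 degrees from the slot to the waste tray. Origin: on its surface and centre line, beside the eject key, 66 mm above the bench. x points up the slope into the slot (mouth at +58 mm, lower end at -63 mm), y across, z square to the surface. 44 mm clear between side rails 3 mm thick and 10 mm high.
- key_top (a point): Centre of the top of the eject key: grey, 26 mm (along the slope) by 24 mm, on the shoulder 56 mm to the -y side of the ramp's origin. Spring key, moves straight down; 2 N to start, 6 N fully down. Top 81 mm above the bench at rest, 73 mm fully down. It carries the catch: a steel tooth, 5 mm high, standing up through the ramp in front of the cartridge's nose.
- eject_key (a joint): Travel of the eject key in m: 0 at rest, 0.008 fully down. The catch lets the cartridge go when the key is about 0.005 down; let up, key and tooth spring back up.
- cartridge_mid (a point): Centre of the test cartridge: loose white plastic block, 70 (along the ramp) x 40 x 14 mm, 45 g. It starts in the slot, nose 20 mm out of the mouth (centre at x +73, z +7 mm of the ramp's frame), pressed on the catch by an ejector spring of 1.5 N. Let go, it is driven 40 mm down the ramp (0.5 N at the end of that stroke), then slides freely into the tray, all in about a third of a second.
- spare_cartridge: A second cartridge of the same kind lying flat on the bench beside the analyser, to be left alone. Origin under its centre.
- dropper_bottle: Small white dropper bottle, 30 mm across, 64 mm high, standing near the analyser, to be left alone. Origin under its centre.
- cap_a: Dark purple tube cap, 17 mm across and 18 mm high, standing near the analyser, to be left alone. Origin under its centre.
- cap_b: Another such cap, to be left alone. Origin under its centre.
Mind the look-alikes: they are no part of the job. Leave any purple look-alike of the part that bears cartridge_mid alone.

How it is judged:
By the outcome, as a careful person would: the job done as asked, in the order asked, and still so for the second after the job is handed in, while the arm keeps its last pose, push and grip.
It also fails if it takes over 29 s, if anything falls off the work surface, if the arm or the gripper's body presses on something with over 40 N, if the wrist force passes 120 N, or if a joint passes its speed limit or range.

### The arm

A 7-joint arm with a two-finger parallel gripper is mounted at the origin on the work surface. World frame = base frame: x ahead of the robot, y to its left, z up, the work surface at z = 0. Lengths are in mm, angles in rad, forces in N, time in s.
With the tool pointing down it reaches from about 400 to 875 mm from the base axis. Payload 4.4 kg.
Tool frame: the origin (TCP) lies at the very end of the fingers, on their centre line; the grasp point (between the pads) lies 19 mm behind it; z points along the fingers, x is the direction in which the jaws open and shut, and the axes are right-handed (so a half turn about z gives the same grasp; the last joint's range is limited). The gripper opens to 85 mm and grips with 20 to 120 N. Pads are 22 mm wide; open, the fingers measure 114 mm over their backs; the gripper's body (76 mm by 85 mm) begins 54 mm behind the grasp point. The pads swing forward as they close: fully open they stand 13 mm farther back than shut.
Start: joints at [1.158, 0.628, 0.038, 1.517, -0.027, 0.996, -0.02], TCP at [220.956, -611.307, 231.313] pointing down, gripper open.
Joint ranges: [-3.06, 3.06], [-0.37, 2.12], [-1.25, 1.32], [0.18, 2.47], [-1.1, 4.24], [0.23, 1.98], [-2.94, 2.94]. Speed limits (rad/s): [2.57, 2.57, 3.14, 3.14, 3.14, 3.14, 3.14].

### API

Orientations are given as [roll, pitch, yaw] about the fixed x, y, z axes, in that order (R = Rz(yaw) Ry(pitch) Rx(roll)).
In Python, from cell import telemetry, get_image, get_calibration, ctrl gives the robot as it stands. The module is installed in compiled form; this text tells all that it offers.
- The arm moves only by the tool arm_command, never from a script. Its arguments are lists of equal length, an entry for each row: "rot": the turn, a rotation vector about the world's x, y, z in degrees, a list of three; "slide": the shift along the world's x, y, z in mm, a list of three; "gripper": the finger opening in mm, from 0 to 85.4. A call has 1 to 5 rows; each row shifts and turns the pose as measured when the row begins; what a row does not reach is not made up. A row lasts 1/12 s, in which the tool goes at most 41.7 mm and 7.16 degrees, less where a joint would pass 70% of its speed; a pose out of reach is approached as far as the arm can. A call with a gripper value outside its range is refused whole. The fingers move at their own pace and stop on an object; the grip force is fixed at half the most. Time passes only in rows, so rows that do not move let the fingers close. It gives the time, the measured TCP pose, the force and the opening at its end, in the units of the state.
- telemetry.read_state(): the state, without advancing time (a new reading comes with each control period).
- get_image(name): name is "scene" or "top" or "wrist"; returns (picture, depth): 400x640x3 uint8, red, green, blue; 400x640 float32, mm along the optical axis (not along the pixel's ray), 0 where there is no reading.
- get_calibration(name): a dict with "fx", "fy", "cx", "cy" (pixels), "xyz" and "attitude" of the camera in the world. Camera axes: x right, y up, looking along -z (the intrinsics and any distortion apply to the point x, -y, -z); pixel columns grow to the right and rows downward; lengths in mm; the calibration is good to about 2 mm. A picture is of the moment at which its call begins: read the wrist's pose just before it. get_calibration takes no time and is no camera call; for the wrist camera it gives the pose at the moment of the call.
- ctrl.finish_job(): hands the job in, once; it reports no verdict.
The state is a dict: "clock": time; "qpos": joint angles; "qd": joint speeds; "tau": joint torques, N m; "eef_pos": TCP position; "tool_rot": TCP orientation; "force": force on the tool from outside, world axes, zero at the start; "torque": the same for the moment, N m; "width": finger opening in mm.
Only numpy, scipy, OpenCV 4.12 (cv2) and the standard library are available. Lean on these libraries where they do the work, as an engineer would, in place of code of your own. Each camera call takes 0.05 s, during which the arm holds its last target.

## Working session

There is one attempt and no reset: what is moved stays moved. The work goes in short steps, Python scripts to look and compute and a tool call to move; the robot and the scene stay as the last step left them, time stands still between calls to the robot, and variables do not carry over. Pictures are saved under pics/ and viewed, and the job is handed in when it is done.

Besides the shell and the picture viewer there is one more tool, called after ">>>" as name(argument=value, ...) on one line, values as JSON. arm_command: Moves the arm, as the interface text tells. Its arguments: {"type":"object","properties":{"rot":{"type":"array"},"slide":{"type":"array"},"gripper":{"type":"array"}},"required":["rot","slide","gripper"]}

```bash
mkdir -p pics; python3 - <<'E'
from cell import telemetry, get_image, get_calibration
import cv2,numpy as np
s=telemetry.read_state();print(s)
for n in("scene","top","wrist"):
    c=get_calibration(n);print(n,c)
    im,d=get_image(n);np.savez(f"{n}0.npz",im=im,d=d)
    cv2.imwrite(f"pics/{n}0.png",im[:,:,::-1])
print(telemetry.read_state()["clock"])
E
```

```text
{'clock': 0.0, 'qpos': array([ 1.15819493,  0.62937391,  0.03846717,  1.51835185, -0.02697899,
        0.99627104, -0.01997753]), 'qd': array([ 3.40537954e-05,  9.67909833e-05, -1.37967772e-03, -1.85433678e-04,
       -2.34309253e-04, -3.41649532e-04, -5.00172194e-04]), 'tau': array([-3.41278192e-04, -5.63416779e+01,  1.22665476e+00, -1.93451840e+01,
        1.12134096e-02,  1.05687836e-02,  1.93411103e-05]), 'eef_pos': array([ 220.73018649, -610.72618327,  230.37670146]), 'tool_rot': array([ 3.14153440e+00,  1.88461174e-03, -1.22398111e+00]), 'force': array([0.04958141, 0.21416871, 0.27720809]), 'torque': array([ 0.02787205, -0.02166427, -0.03911658]), 'width': 85.35638042481284}
scene {'fx': 365.633270911556, 'fy': 365.633270911556, 'cx': 314.6415726575338, 'cy': 197.42522321322824, 'xyz': array([ 856.11475337, -214.86248081,  682.50210245]), 'attitude': array([0.60376488, 0.01269925, 0.74601467])}
top {'fx': 391.7969437021917, 'fy': 391.7969437021917, 'cx': 319.12481662295045, 'cy': 194.47705287227933, 'xyz': array([500.2934806 ,  76.40992316, 876.39982043]), 'attitude': array([ 0.08834643, -0.0132269 , -1.5860418 ])}
wrist {'fx': 351.5991518949209, 'fy': 351.5991518949209, 'cx': 317.95914236224985, 'cy': 199.72775806544232, 'xyz': array([ 284.27636582, -587.15755118,  371.90496894]), 'attitude': array([-0.26740116,  0.00207466, -1.22359943])}
0.15
```

View pics/scene0.png

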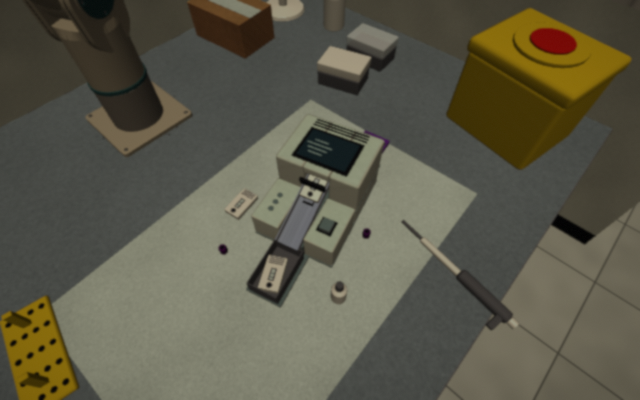

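View pics/top0.png

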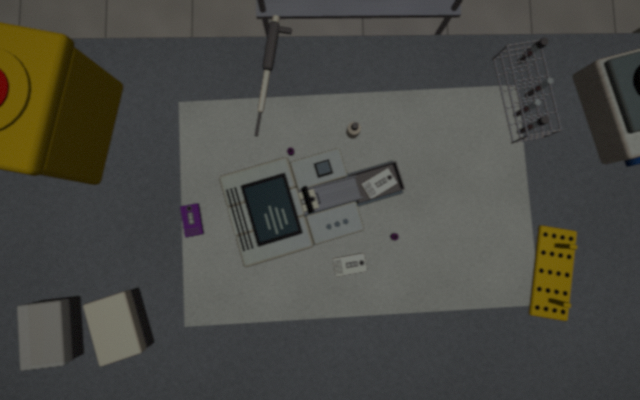

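View pics/wrist0.png

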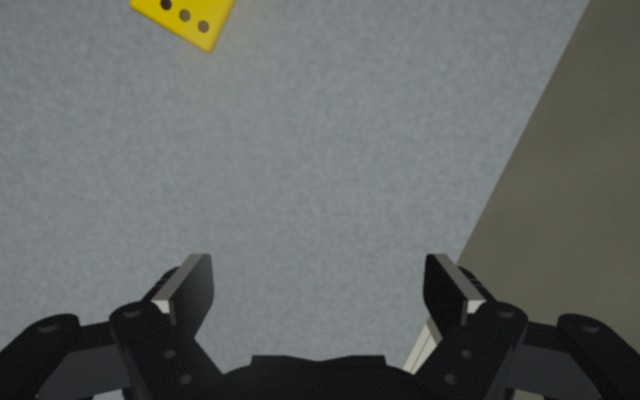

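The scene and top views show the analyser at about (265,212) top, with its ramp running right to the tray at (380,182). The key is at (323,168) and the slot cartridge's nose at about (307,200). The possible mix-ups are the cartridge lying in the tray (380,182), the spare on the bench (350,264) and a purple look-alike (191,219). I'll take a close crop next.

```bash
cat > h.py <<'E'
import numpy as np
from scipy.spatial.transform import Rotation as R
def cloud(d,c):
    v,u=np.mgrid[0:400,0:640]
    P=np.stack([(u-c["cx"])/c["fx"]*d,-(v-c["cy"])/c["fy"]*d,-d],-1)
    W=P@R.from_euler("xyz",c["attitude"]).as_matrix().T+c["xyz"]
    W[d==0]=np.nan
    return W
def proj(p,c):
    q=(np.asarray(p)-c["xyz"])@R.from_euler("xyz",c["attitude"]).as_matrix()
    return np.stack([c["cx"]+c["fx"]*q[...,0]/-q[...,2],c["cy"]+c["fy"]*q[...,1]/q[...,2]],-1)
E
python3 - <<'E'
from cell import get_calibration
from h import *
import cv2
z=np.load("top0.npz");c=get_calibration("top");W=cloud(z["d"],c)
cr=z["im"][130:290,170:430];cv2.imwrite("pics/topcrop.png",cv2.resize(cr,None,fx=3,fy=3,interpolation=cv2.INTER_CUBIC)[:,:,::-1])
s=np.load("scene0.npz");cr=s["im"][100:320,200:400];cv2.imwrite("pics/scenecrop.png",cv2.resize(cr,None,fx=2.7,fy=2.7,interpolation=cv2.INTER_CUBIC)[:,:,::-1])
for n,(u,v) in dict(bench=(450,150),house=(240,215),screen=(272,215),key=(323,168),shoulder=(318,228),ramp=(340,191),ramp2=(322,195),nose=(307,200),traycart=(380,182),spare=(350,264),bottle=(354,130),capa=(291,151),capb=(394,237),purple=(191,219)).items(): print(n,W[v,u].round(1))
sc=get_calibration("scene");Ws=cloud(s["d"],sc)
for n,(u,v) in dict(key=(326,226),bench=(150,280),house=(345,150),ramp=(295,228),nose=(312,190)).items(): print("S",n,Ws[v,u].round(1))
# fit planes: housing rect / shoulders
def rect(m,n):
    m=cv2.morphologyEx(m.astype(np.uint8),cv2.MORPH_OPEN,np.ones((3,3)))
    k,l,st,_=cv2.connectedComponentsWithStats(m);i=1+np.argmax(st[1:,4]);p=W[l==i]
    r=cv2.minAreaRect(p[:,:2].astype(np.float32));print(n,r,np.nanmedian(p[:,2]),len(p))
reg=np.zeros((400,640),bool);reg[130:290,170:430]=1
Z=W[...,2]
rect(reg&(Z>130)&(Z<150),"house");rect(reg&(Z>66)&(Z<76),"shoulder");rect(reg&(Z>55),"all")
E
```

```text
bench [ 674.9 -235.4    2. ]
house [528.8 214.2 141.6]
screen [527.6 153.6 149.7]
key [624.8  56.1  82.3]
shoulder [502.6  68.   71.9]
ramp [579.2  20.6  59.4]
ramp2 [570.   58.8  74.6]
nose [556.6  89.  122.5]
traycart [601.1 -69.8  25.2]
spare [423.6  -1.1  13.9]
bottle [711.1 -12.6  51.7]
capa [673.4 124.7  20.7]
capb [480.6 -98.   19.1]
purple [526.5 344.1  17.1]
S key [628.8  51.6  79.1]
S bench [ 425.6 -238.9    2.5]
S house [566.7 175.9 144.6]
S ramp [579.3  16.2  59.1]
S nose [560.3  86.6  96.3]
house ((536.0658569335938, 166.69369506835938), (180.02130126953125, 137.42320251464844), 15.820686340332031) 142.69335988965634 6859
shoulder ((513.3302612304688, 32.6871337890625), (62.854007720947266, 107.86035919189453), 15.83076000213623) 72.07332203035509 1582
all ((550.8012084960938, 114.80409240722656), (179.9918975830078, 245.36978149414062), 15.853463172912598) 140.46983960956334 11204
```

View pics/topcrop.png

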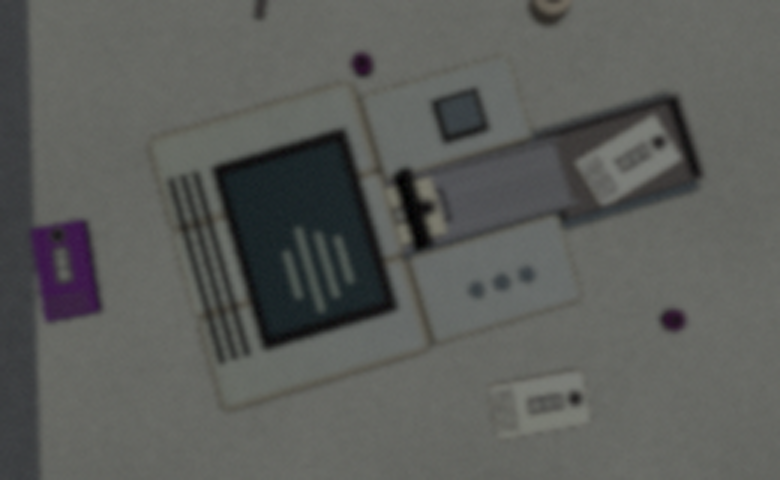

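View pics/scenecrop.png

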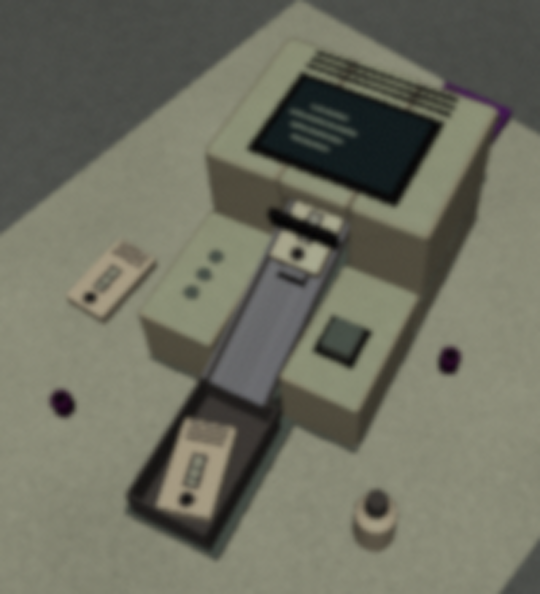

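In the crops, the real cartridge is in the slot, with its nose at about (307,200) top and (312,190) scene. The tray, spare and purple ones are decoys. The geometry checks out: the housing fits as 180 x 137 mm and the key top measures 82 mm (81 expected).

I'll hold the tool at 18° pitch, square to the ramp, with a slight roll so the ramp finger hangs lower than the key finger. First I work out the target pose.

```bash
cat >> h.py <<'E'
a=np.radians(15.83)
xa=np.array([-np.sin(a),np.cos(a),0]);ya=np.array([-np.cos(a),-np.sin(a),0]);za=np.array([0,0,1.])
O=np.array([572.0,40.0,0])
def A(x,y,z): return O+x*xa+y*ya+z*za
def toA(p): d=np.asarray(p)-O; return np.stack([d@xa,d@ya,d@za],-1)
s18=np.radians(18);rx=np.cos(s18)*xa+np.sin(s18)*za;n=-np.sin(s18)*xa+np.cos(s18)*za
def target(roll=5,yaw=0):
    R0=np.stack([-ya,rx*-1,-n],1)  # x=-ya, z=-n, y=z cross x
    R0[:,1]=np.cross(R0[:,2],R0[:,0])
    return R.from_rotvec(np.radians(roll)*-rx)*R.from_matrix(R0) if False else R.from_rotvec(np.radians(roll)*rx*-1)*R.from_matrix(R0)
E
python3 - <<'E'
from h import *
from cell import get_calibration,telemetry
T=target(5);print(T.as_matrix().round(3)) # want col0 z>0
st=telemetry.read_state();C=R.from_euler("xyz",st["tool_rot"])
print(np.degrees((T*C.inv()).as_rotvec()), A(3,-28,0),A(3,-56,81))
W0=R.from_rotvec([0,0,np.radians(86)])*C
print("after yaw:",np.degrees((T*W0.inv()).as_rotvec()))
for nme in("top","scene"):
    z=np.load(nme+"0.npz");c=get_calibration(nme);P=toA(cloud(z["d"],c))
    m=(abs(P[...,0])<25)&(P[...,1]<-38)&(P[...,1]>-74)&(P[...,2]>76.5)&(P[...,2]<90)
    print(nme,m.sum(),np.median(P[m],0),P[m].min(0),P[m].max(0))
    m=(abs(P[...,0])<25)&(abs(P[...,1])<15)&(P[...,2]<90)
    q=P[m];print(np.polyfit(q[:,0],q[:,2],1)) # expect tan18=.325, 66
E
```

```text
[[ 0.966  0.259 -0.   ]
 [ 0.246 -0.915  0.32 ]
 [ 0.083 -0.309 -0.947]]
[ 15.04557535 -13.93198722  84.33857931] [598.11975621  50.52417861   0.        ] [625.0578645   58.16213134  81.        ]
after yaw: [18.68287431  0.06546203 -0.83813547]
top 150 [  0.11214583 -55.5484567   82.20942595] [-12.78628553 -67.68925769  77.92363498] [ 13.02199002 -43.81483126  85.36815982]
[ 0.32130814 67.23849027]
scene 160 [ -2.21580092 -56.99986461  80.4753085 ] [-14.27842927 -68.41954222  76.63500827] [ 11.74474463 -44.58625095  82.58454151]
[ 0.32619242 65.57346717]
```

>>> arm_command(rot=[[0,0,4.5],[0,0,4.5],[0,0,4.5],[0,0,4.5],[0,0,4.5]], slide=[[20,34.6,0],[20,34.6,0],[20,34.6,0],[20,34.6,0],[20,34.6,0]], gripper=[43,43,43,43,43])

```text
clock: 0.57
eef_pos: [313.4, -440.4, 228.1]
tool_rot: [3.133, -0.001, -0.834]
force: [0.7, 0.8, 0.4]
width: 42.9
```

>>> arm_command(rot=[[0,0,4.5],[0,0,4.5],[0,0,4.5],[0,0,4.5],[0,0,4.5]], slide=[[21,34.6,0],[21,34.6,0],[21,34.6,0],[21,34.6,0],[21,34.6,0]], gripper=[43,43,43,43,43])

```text
clock: 0.98
eef_pos: [419.0, -260.5, 228.0]
tool_rot: [3.133, -0.0, -0.423]
force: [0.9, -0.5, 0.3]
width: 43.0
```

>>> arm_command(rot=[[0,0,4.5],[0,0,4.5],[0,0,4.5],[0,0,4.5],[0,0,4.5]], slide=[[21,34,0],[21,34,0],[21,34,0],[21,34,0],[21,34,0]], gripper=[43,43,43,43,43])

```text
clock: 1.4
eef_pos: [526.3, -81.8, 228.2]
tool_rot: [3.132, -0.0, -0.011]
force: [0.4, -1.0, 0.6]
width: 43.1
```

```bash
cat > st.py <<'E'
from h import *
from cell import telemetry
s=telemetry.read_state();C=R.from_euler("xyz",s["tool_rot"])
print(s["clock"],"eef",s["eef_pos"].round(1),"inA",toA(s["eef_pos"]).round(1),"rot to go",np.degrees((target(5)*C.inv()).as_rotvec()).round(2),"F",s["force"].round(2),"w",round(s["width"],1),"q",s["qpos"].round(2))
E
python3 st.py
```

```text
1.4 eef [526.3 -81.8 228.2] inA [-104.8   77.2  228.2] rot to go [19.11 -2.47 15.53] F [ 0.35 -1.02  0.6 ] w 43.1 q [ 0.32  0.48 -0.33  1.84  0.21  0.85 -0.13]
```

>>> arm_command(rot=[[3.9,-0.5,3.2],[3.9,-0.5,3.2],[3.9,-0.5,3.2],[3.9,-0.5,3.2],[3.9,-0.5,3.2]], slide=[[14.5,26,-13],[14.5,26,-13],[14.5,26,-13],[14.5,26,-13],[14.5,26,-13]], gripper=[43,43,43,43,43])

```text
clock: 1.82
eef_pos: [606.1, 67.0, 166.6]
tool_rot: [-2.808, -0.109, 0.286]
force: [0.6, -0.5, -0.3]
width: 42.8
```

```bash
python3 st.py
```

```text
1.8167 eef [606.1  67.  166.6] inA [ 16.7 -40.2 166.6] rot to go [-1.38  1.15 -2.22] F [ 0.59 -0.48 -0.35] w 42.8 q [ 0.4   0.73 -0.6   1.72  0.06  0.76  0.2 ]
```

>>> arm_command(rot=[[-0.5,0.4,-0.7],[-0.5,0.4,-0.7],[-0.5,0.4,-0.7],[0,0,0]], slide=[[-2.5,-6.1,-15],[-2.5,-6.1,-15],[-2.5,-6.1,-15],[0,0,0]], gripper=[43,43,43,43])

```text
clock: 2.15
eef_pos: [599.2, 52.0, 114.5]
tool_rot: [-2.818, -0.079, 0.253]
force: [-1.3, -0.7, 0.0]
width: 42.9
```

```bash
python3 st.py; python3 - <<'E'
from cell import get_image,get_calibration
import numpy as np,cv2
for n in("scene","top","wrist"):
    c=get_calibration(n);im,d=get_image(n);np.savez(f"{n}1.npz",im=im,d=d,**c)
    if n=="scene": im=cv2.resize(im[100:300,200:420],None,fx=3,fy=3,interpolation=cv2.INTER_CUBIC)
    if n=="top": im=cv2.resize(im[120:260,230:430],None,fx=3.5,fy=3.5,interpolation=cv2.INTER_CUBIC)
    cv2.imwrite(f"pics/{n}1.png",im[:,:,::-1])
E
```

```text
2.15 eef [599.2  52.  114.5] inA [  4.1 -29.5 114.5] rot to go [-0.41 -0.37 -0.23] F [-1.27 -0.7   0.01] w 42.9 q [ 0.39  0.79 -0.55  1.75  0.08  0.68  0.18]
```

View pics/scene1.png

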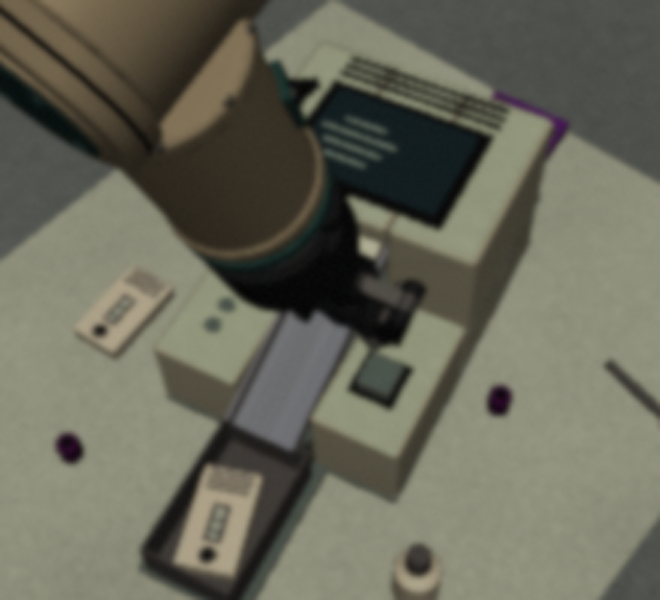

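View pics/wrist1.png

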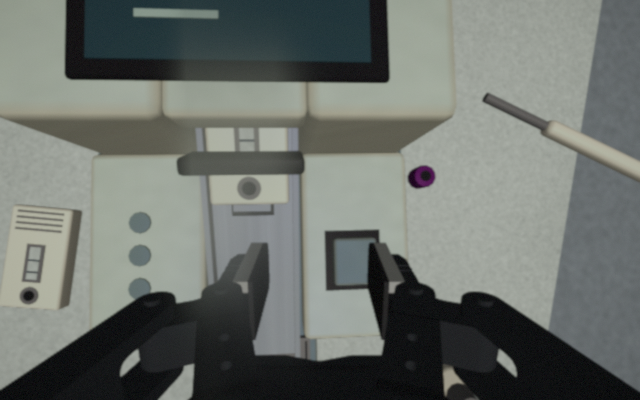

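The wrist view shows the white cartridge under the slot bar, its nose at (250,200). The tooth is at (252,209), the key at (355,260), the left pad over the ramp at (258,270) and the right pad near the key at (385,270). I'll measure the fingertips from the depth.

```bash
python3 - <<'E'
from h import *
from cell import telemetry
s=telemetry.read_state();C=R.from_euler("xyz",s["tool_rot"]).as_matrix()
z=np.load("wrist1.npz");c={k:z[k] for k in("fx","fy","cx","cy","xyz","attitude")}
W=cloud(z["d"],c);P=(W-s["eef_pos"])@C
for v in (244,250,256,262,270,280,300,320):
    print(v,[(u,)+tuple(P[v,u].round(0).astype(int)) for u in (232,240,246,252,258,264,268,370,374,380,386,392,398,404)if not np.isnan(P[v,u,0]) and P[v,u,2]<12])
m=(P[...,2]>-60)&(P[...,2]<8)&(abs(P[...,0])<80)&(abs(P[...,1])<20)
for sgn in(-1,1):
    q=P[m&(P[...,0]*sgn>0)];print(sgn,len(q),np.percentile(q,[1,50,99],axis=0).round(1))
# scene-based key/analyser check in wrist cloud
Q=toA(W)
m=(abs(Q[...,0])<16)&(Q[...,1]<-40)&(Q[...,1]>-72)&(Q[...,2]>76.5)&(Q[...,2]<86);print(m.sum(),np.median(Q[m],0),Q[m].min(0),Q[m].max(0))
for u,v in((250,198),(250,172),(230,190),(250,215),(285,250),(350,180)):print(u,v,Q[v,u].round(1))
E
```

```text
244 [(252, np.int64(-27), np.int64(-12), np.int64(-7)), (258, np.int64(-25), np.int64(-11), np.int64(-6)), (264, np.int64(-22), np.int64(-11), np.int64(-6)), (370, np.int64(21), np.int64(-11), np.int64(-6)), (374, np.int64(23), np.int64(-11), np.int64(-6)), (380, np.int64(25), np.int64(-11), np.int64(-6))]
250 [(252, np.int64(-26), np.int64(-12), np.int64(-13)), (258, np.int64(-24), np.int64(-11), np.int64(-12)), (264, np.int64(-21), np.int64(-11), np.int64(-11)), (370, np.int64(21), np.int64(-9), np.int64(-8)), (374, np.int64(22), np.int64(-11), np.int64(-12)), (380, np.int64(24), np.int64(-11), np.int64(-11)), (386, np.int64(27), np.int64(-11), np.int64(-10))]
256 [(240, np.int64(-31), np.int64(-8), np.int64(-10)), (246, np.int64(-27), np.int64(-11), np.int64(-17)), (252, np.int64(-25), np.int64(-11), np.int64(-17)), (258, np.int64(-23), np.int64(-11), np.int64(-16)), (264, np.int64(-22), np.int64(-8), np.int64(-10)), (370, np.int64(21), np.int64(-7), np.int64(-7)), (374, np.int64(21), np.int64(-11), np.int64(-17)), (380, np.int64(23), np.int64(-12), np.int64(-18)), (386, np.int64(
[... 3133 characters left out ...]
8), np.int64(-30)), (380, np.int64(21), np.int64(5), np.int64(-34)), (386, np.int64(23), np.int64(3), np.int64(-37)), (392, np.int64(18), np.int64(-16), np.int64(-66)), (398, np.int64(19), np.int64(-17), np.int64(-67)), (404, np.int64(20), np.int64(-17), np.int64(-67))]
-1 8935 [[-54.6 -13.7 -59.7]
 [-38.9  -7.1 -52.8]
 [-21.6  10.8  -5. ]]
1 8963 [[ 21.1 -13.7 -59.7]
 [ 38.7  -7.1 -52.7]
 [ 54.3  10.9  -4.7]]
1664 [  1.55181828 -53.30349748  79.68719085] [-12.29480403 -67.18483564  76.55300912] [ 13.8429279  -43.59695708  82.44757964]
250 198 [35.7 -0.6 90.9]
250 172 [ 44.9  -4.  121.2]
230 190 [39.9  9.2 91.7]
250 215 [27.4  1.4 72.7]
285 250 [  6.8 -17.7  66.2]
350 180 [ 46.6 -56.2  69.9]
```

>>> arm_command(rot=[[-0.2,-0.2,-0.1],[-0.2,-0.2,-0.1],[0,0,0],[0,0,0]], slide=[[0,-1,-14],[0,0,-10],[0,0,0],[0,0,0]], gripper=[43,43,43,43])

```text
clock: 2.63
eef_pos: [605.4, 54.4, 98.6]
tool_rot: [-2.828, -0.1, 0.252]
force: [-0.4, 0.1, 0.4]
width: 42.9
```

```bash
python3 st.py; python3 - <<'E'
from cell import get_image,get_calibration
import numpy as np,cv2
n="wrist"
c=get_calibration(n);im,d=get_image(n);np.savez(f"{n}2.npz",im=im,d=d,**c)
cv2.imwrite(f"pics/{n}2.png",im[:,:,::-1])
E
```

```text
2.6333 eef [605.4  54.4  98.6] inA [  4.7 -36.   98.6] rot to go [-0.12  0.97 -0.16] F [-0.36  0.13  0.43] w 42.9 q [ 0.38  0.81 -0.54  1.77  0.1   0.62  0.18]
```

View pics/wrist2.png

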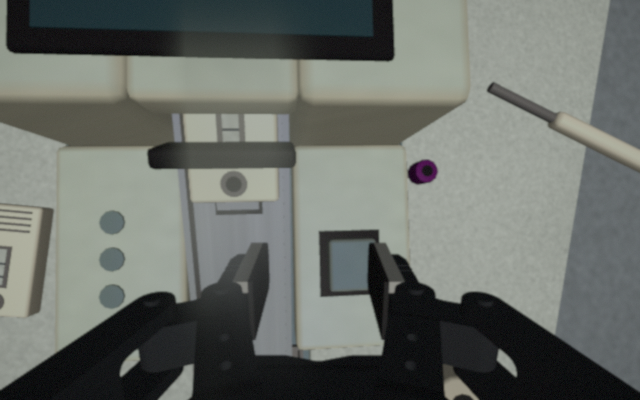

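The picture shows the tool drifted sideways: the right pad, at (385,270), is beyond the key centre at (352,262). I'll correct that.

>>> arm_command(rot=[[0,0.4,0],[0,0.4,0],[0,0,0]], slide=[[-3,-2,-3],[-3,-2,-3],[0,0,0]], gripper=[43,43,43])

```text
clock: 2.93
eef_pos: [599.9, 50.5, 94.1]
tool_rot: [-2.825, -0.088, 0.253]
force: [-0.2, -0.2, 0.4]
width: 42.9
```

```bash
python3 st.py
```

```text
2.9333 eef [599.9  50.5  94.1] inA [  2.5 -29.7  94.1] rot to go [-0.12  0.27 -0.19] F [-0.22 -0.19  0.42] w 42.9 q [ 0.38  0.82 -0.54  1.77  0.1   0.63  0.19]
```

>>> arm_command(rot=[[0,0.1,0],[0,0,0],[0,0,0]], slide=[[-0.5,0,-4],[-0.5,0,-4],[0,0,0]], gripper=[43,43,43])

```text
clock: 3.18
eef_pos: [599.0, 50.0, 85.8]
tool_rot: [-2.825, -0.087, 0.252]
force: [-1.2, 0.1, 0.2]
width: 43.4
```

```bash
python3 st.py
```

```text
3.1833 eef [599.   50.   85.8] inA [  2.2 -28.7  85.8] rot to go [-0.12  0.19 -0.15] F [-1.22  0.1   0.24] w 43.4 q [ 0.38  0.83 -0.53  1.77  0.1   0.61  0.19]
```

>>> arm_command(rot=[[0,0,0],[0,0,0]], slide=[[0,0,-3.5],[0,0,0]], gripper=[43,43])

```text
clock: 3.35
eef_pos: [598.9, 49.9, 81.6]
tool_rot: [-2.825, -0.086, 0.252]
force: [1.0, 0.7, 0.3]
width: 43.0
```

```bash
python3 st.py; python3 - <<'E'
from cell import get_image,get_calibration,telemetry
from h import *
import numpy as np,cv2
n="wrist";st=telemetry.read_state()
c=get_calibration(n);im,d=get_image(n);np.savez(f"{n}3.npz",im=im,d=d,**c)
C=R.from_euler("xyz",st["tool_rot"])
def mark(p,col):
    u=proj(p,c);cv2.drawMarker(im,tuple(int(round(float(t))) for t in u),col,0,10,1)
im=im.copy()
for sx in(-1,1):
    for x in(21.5,34):
        for y in(-11,11): mark(st["eef_pos"]+C.apply([sx*x,y,-3.5]),(255,0,0))
for p in [A(x,y,81) for x in(-13,13) for y in(-44,-68)]: mark(p,(0,255,0))
cv2.imwrite(f"pics/{n}3.png",im[:,:,::-1])
for sx in(-1,1):
    print([toA(st["eef_pos"]+C.apply([sx*x,y,-3.5])).round(1) for x in(21.5,34) for y in (-11,11)])
E
```

```text
3.35 eef [598.9  49.9  81.6] inA [  2.2 -28.6  81.6] rot to go [-0.12  0.16 -0.14] F [0.99 0.68 0.34] w 43.0 q [ 0.38  0.84 -0.53  1.78  0.1   0.61  0.19]
[array([12.1, -6.8, 86.5]), array([-8.8, -6.9, 79.7]), array([12.4,  5.7, 85.4]), array([-8.5,  5.6, 78.6])]
[array([ 11.1, -49.6,  90.2]), array([ -9.9, -49.7,  83.4]), array([ 10.7, -62.1,  91.3]), array([-10.2, -62.1,  84.5])]
```

View pics/wrist3.png

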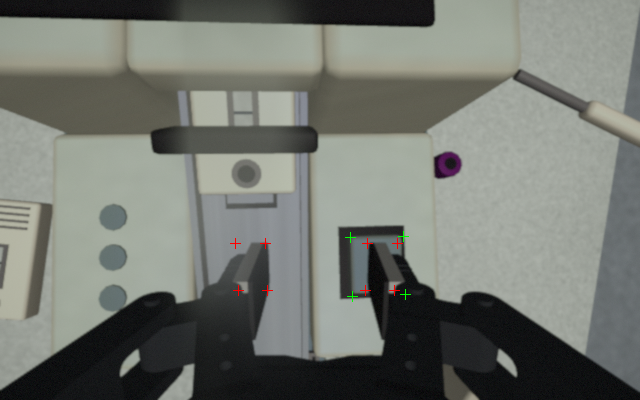

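The overlay shows the right tip over the key and the left tip over the ramp, clear of the cartridge nose at (245,192). Now the press.

>>> arm_command(rot=[[0,0,0],[0,0,0],[0,0,0],[0,0,0]], slide=[[0,0,-3.5],[0,0,-4],[0,0,-3],[0,0,-1.5]], gripper=[43,43,43,43])

```text
clock: 3.73
eef_pos: [600.0, 50.4, 70.7]
tool_rot: [-2.825, -0.089, 0.252]
force: [-4.0, -4.4, 16.3]
width: 43.4
```

```bash
python3 st.py; python3 - <<'E'
from cell import get_image,get_calibration,telemetry
from h import *
import cv2
for n in("wrist","top"):
    c=get_calibration(n);im,d=get_image(n);np.savez(f"{n}4.npz",im=im,d=d,**c)
    cv2.imwrite(f"pics/{n}4.png",im[:,:,::-1])
E
python3 st.py
```

```text
3.7333 eef [600.   50.4  70.7] inA [  2.3 -29.8  70.7] rot to go [-0.14  0.31 -0.16] F [-4.04 -4.41 16.26] w 43.4 q [ 0.38  0.85 -0.53  1.78  0.11  0.58  0.19]
3.8333 eef [600.   50.3  71.1] inA [  2.3 -29.7  71.1] rot to go [-0.13  0.31 -0.17] F [-2.28 -1.94  7.98] w 42.7 q [ 0.38  0.85 -0.53  1.78  0.11  0.58  0.19]
```

View pics/wrist4.png

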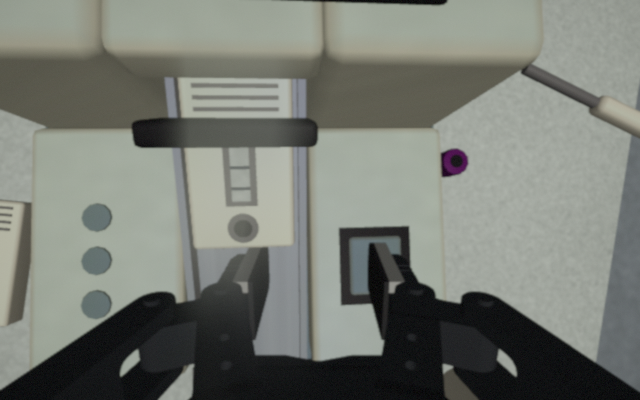

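The cartridge has slid out and its nose, at about (243,246), is against the left finger at (255,248). The key is down. I'll add a little push for margin and check that it holds.

>>> arm_command(rot=[[0,0,0]], slide=[[0,0,-1]], gripper=[43])

```text
clock: 3.92
eef_pos: [600.0, 50.3, 70.8]
tool_rot: [-2.826, -0.089, 0.252]
force: [-3.2, -2.1, 12.1]
width: 43.1
```

```bash
cat > chk.py <<'E'
from cell import get_image,get_calibration,telemetry
from h import *
import cv2,sys
t=sys.argv[1]
def st():
    s=telemetry.read_state();print(round(s["clock"],2),"eef",toA(s["eef_pos"]).round(1),"F",s["force"].round(1),"w",round(s["width"],1))
st()
for k in range(8):
    c=get_calibration("wrist");im,d=get_image("wrist");st()
    Q=toA(cloud(d,c))
    r=np.stack([Q[...,0]*np.cos(s18)+(Q[...,2]-66)*np.sin(s18),Q[...,1],-Q[...,0]*np.sin(s18)+(Q[...,2]-66)*np.cos(s18)],-1)
    m=(abs(r[...,1])<22)&(r[...,2]>9)&(r[...,2]<20)&(r[...,0]>8)&(r[...,0]<42)&(im.min(-1)>110)
    q=r[m];A_=np.c_[q[:,:2],np.ones(len(q))];co=np.linalg.lstsq(A_,q[:,2],rcond=None)[0]
    print("cart n",len(q),"nose",np.percentile(q[:,0],1).round(1),"y",np.percentile(q[:,1],[1,99]).round(1),"top z",np.median(q[:,2]).round(1),"tilt deg",np.degrees(co[:2]).round(1))
cv2.imwrite(f"pics/wrist{t}.png",im[:,:,::-1])
im,d=get_image("scene");cv2.imwrite(f"pics/scene{t}.png",cv2.resize(im[100:300,200:420],None,fx=3,fy=3)[:,:,::-1])
st()
E
python3 chk.py 5
```

```text
3.92 eef [  2.3 -29.8  70.8] F [-3.2 -2.1 12.1] w 43.1
3.97 eef [  2.3 -29.7  70.9] F [-2.9 -2.  10.2] w 43.1
cart n 6270 nose 15.8 y [-19.5  19.3] top z 12.8 tilt deg [0.5 0.1]
4.02 eef [  2.3 -29.7  70.9] F [-2.9 -2.2 10.2] w 43.0
cart n 6276 nose 15.8 y [-19.5  19.3] top z 12.8 tilt deg [0.6 0.1]
4.07 eef [  2.3 -29.7  70.9] F [-3.3 -1.4  9.6] w 43.2
cart n 6269 nose 15.8 y [-19.5  19.3] top z 12.8 tilt deg [0.4 0.1]
4.12 eef [  2.3 -29.8  70.9] F [-3.5 -2.1  9.8] w 43.0
cart n 6274 nose 15.8 y [-19.5  19.3] top z 12.8 tilt deg [0.6 0.1]
4.17 eef [  2.3 -29.7  70.9] F [-3.7 -1.5  9.2] w 43.1
cart n 6262 nose 15.8 y [-19.5  19.3] top z 12.8 tilt deg [0.4 0. ]
4.22 eef [  2.3 -29.8  70.9] F [-3.3 -1.4  9.4] w 42.8
cart n 6263 nose 15.9 y [-19.5  19.3] top z 12.8 tilt deg [0.5 0.1]
4.27 eef [  2.3 -29.8  70.9] F [-3.2 -2.1 10.1] w 42.9
cart n 6252 nose 15.9 y [-19.5  19.3] top z 12.8 tilt deg [0.4 0.1]
4.32 eef [  2.3 -29.8  70.9] F [-4.4 -2.5 10.4] w 43.0
cart n 6269 nose 15.9 y [-19.5  19.3] top z 12.8 tilt deg [0.5 0.1]
4.37 eef [  2.3 -29.8  70.9] F [-3.9 -1.9  9.9] w 43.0
```

View pics/wrist5.png

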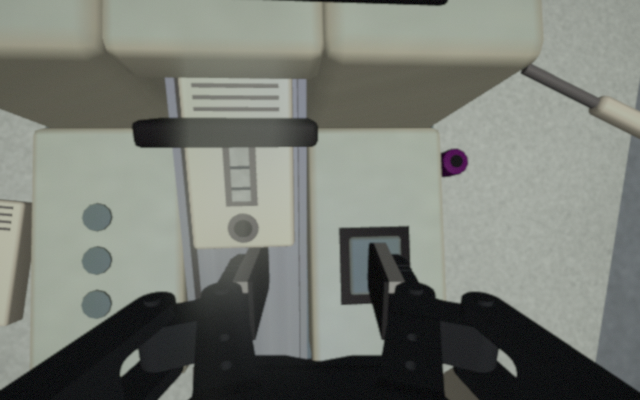

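View pics/scene5.png

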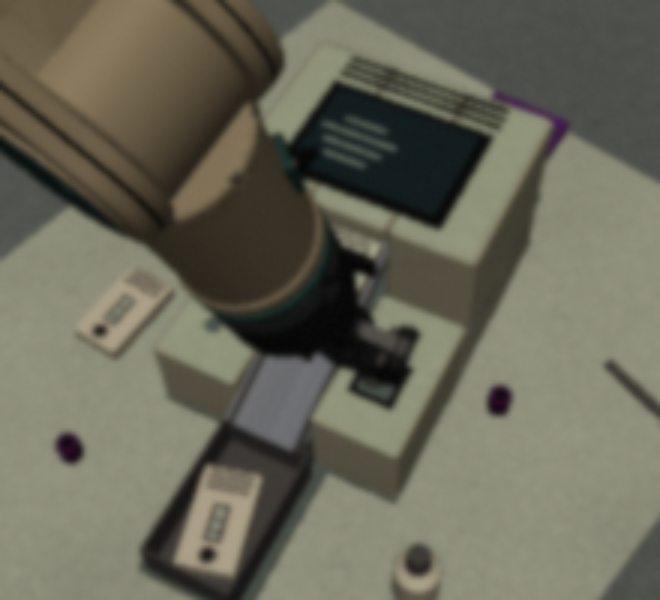

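```bash
python3 - <<'E'
from cell import ctrl,telemetry
print(ctrl.finish_job());s=telemetry.read_state();print(s["clock"],s["force"],s["eef_pos"])
E
```

```text
the job is handed in; nothing more can be done
None
the job is handed in; nothing more can be done
```

I pressed the eject key fully down with the right fingertip. The left finger, already waiting in the chute, caught the cartridge as it sprang out. I handed the job in at about 4.4 s of the 29 s, with both fingers still holding.

**Key:** the fingertip stayed at the depth worked out for full travel. The push held steady at about 10 N, against the 6 N needed.

**Cartridge:** over eight pictures (0.4 s) the nose stayed at about 16 mm on the ramp. It had slid about 22 mm, and its centre is now just outside the slot mouth. Tilt against the ramp was 0.5° or less. The top measured 12.8 mm above the ramp instead of 14 mm, which is within the camera calibration error. It was stopped from the front only, not pinched or lifted.

**Other items:** the spare cartridge, bottle and both caps looked unmoved in the last scene picture, judged by eye.

**What went wrong:** the tool drifted about 7 mm sideways on the way down; I corrected it before anything was touched. Estimates of the key's position from the different cameras differed by up to 3 mm, within the margins I had left. The push peaked at about 17 N as the key reached the bottom.

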